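# Press two relief panels under their weights

### The arm

A 6-joint arm with a two-finger parallel gripper is mounted at the origin on the work surface. World frame = base frame: x ahead of the robot, y to its left, z up, the work surface at z = 0. Lengths are in mm, angles in rad, forces in N, time in s.
With the tool pointing down it reaches from about 275 to 1000 mm from the base axis. Payload 8.4 kg.
Tool frame: the origin (TCP) lies on the centre line of the jaws, within the pads' length; the fingertips stand 25 mm ahead of it and the grasp point (between the pads) lies 6 mm ahead of it; z points along the fingers, y is the line along which they close (so a half turn about z gives the same grasp; the last joint's range is limited). The gripper opens to 85 mm and grips with 20 to 120 N. Pads are 22 mm wide; open, the fingers measure 114 mm over their backs; the gripper's body (76 mm by 85 mm) begins 54 mm behind the grasp point. The pads swing forward as they close: fully open they stand 13 mm farther back than shut.
Start: joints at [1.116, 0.353, 1.633, -0, 1.155, -0.002], TCP at [273.427, 562.019, 256.281] pointing down, gripper open.
Joint ranges: [-2.63, 2.63], [-0.92, 2.1], [0.06, 2.66], [-1.3, 4.44], [0, 2.69], [-3.02, 3.02]. Speed limits (rad/s): [2.22, 2.22, 2.79, 3.14, 3.14, 3.14].

### API

Orientations are given as [roll, pitch, yaw] about the fixed x, y, z axes, in that order (R = Rz(yaw) Ry(pitch) Rx(roll)).
In Python, from rig import r gives the robot as it stands.
- The arm moves only by the shell command python3 -m jog 'ROWS' [FORCE]. ROWS is JSON, a list of rows, each a list of 3 entries, a list of its own where there are three numbers: the turn, a rotation vector about the tool's x, y, z in rad, then the shift along the tool's x, y, z in m, then the opening, from -1 (shut) to 1 (fully open). In form: [[[rx, ry, rz], [x, y, z], gripper], ...]. A call has 1 to 12 rows; each row shifts and turns the commanded pose from where the row before left it, along the tool's axes as they then stand; what a row does not reach is not made up. A row lasts 1/10 s, in which the tool goes at most 50 mm and 8.59 degrees, less where a joint would pass 70% of its speed; a pose out of reach is approached as far as the arm can. A call with a gripper value outside its range is refused whole. The fingers move at their own pace and stop on an object; FORCE is the grip in N (left out, the last holds). Time passes only in rows, so rows that do not move let the fingers close. It gives the time, the measured TCP pose, the force, the opening and the grip force at its end, in the units of the state.
- r.sense(): the state, without advancing time (a new reading comes with each control period).
- r.grab_frame(name): name is "scene" or "top" or "wrist"; returns the picture (420x560x3 uint8, red, green, blue); there is no depth.
- r.camera_params(name): a dict with "fx", "fy", "cx", "cy" (pixels), "rvec" (rotation vector, rad) and "tvec" (3), from world to camera coordinates, as OpenCV has them; the wrist camera has in their place "hand_eye" (4x4, takes a point from camera to tool coordinates, whose origin is the TCP and whose axes are the flange's). Camera axes: x right, y down, z forward; pixel columns grow to the right and rows downward; lengths in mm; the calibration is good to about 2 mm. A picture is of the moment at which its call begins: read the wrist's pose just before it. camera_params takes no time and is no camera call.
- r.sign_off(): hands the job in; it is judged then, once.
The state is a dict: "clock": time; "qpos": joint angles; "qvel": joint speeds; "joint_efforts": joint torques, N m; "eef_pos": TCP position; "tcp_rot": TCP orientation; "contact_force": force on the tool from outside, world axes, zero at the start; "wrist_torque": the same for the moment, N m; "opening": opening from 0.0 (shut) to 1.0 (fully open); "grasp_force": force on a finger pad.
Only numpy, scipy, OpenCV 4.12 (cv2) and the standard library are available. Lean on these libraries where they do the work, as an engineer would, in place of code of your own. Each camera call takes 0.05 s, during which the arm holds its last target. There are 200 camera calls.

### The job

Set both relief panels to press: lay the brown leaf relief in the blue-stopped bed, put the dark wooden cover board squarely on it and stand the black iron weight on the middle of the board; lay the white sun relief in the yellow-stopped bed and stand the brass weight directly on its middle. Each relief lies face up as it is, lengthwise between the two stops and in the middle of its bed. Set the weights down gently without letting them drop, do not knock over the jar, and let go of everything.

Things in the scene. Friction and masses are not known exactly. Their poses are not given: they have to be found in the camera images.
- bed_blue: Pressing bed with BLUE end stops, fixed: wooden plate 170 (x) x 90 (y) x 12 mm high; across each end a blue stop 12 (x) x 70 (y) mm, centred at x = +-71 mm, top 32 mm above the table, 130 mm clear between them; sides (+-y) open. Origin at the centre of the underside (table level), x from stop to stop, z up. The relief rests on the plate, 12 mm above the origin.
- bed_yellow: Pressing bed with YELLOW end stops; otherwise the same as bed_blue, same origin and axes.
- leaf_relief: Relief panel, brown (cardboard-coloured) with a white leaf of stem and veins on top: rigid board 110 (x) x 52 (y) x 16 mm, plus a flat-topped 4 mm motif, 20 mm high in all. 90 g. Origin at the centre of the underside, x along its length, z up (face). Grip it across its 52 mm width by the straight sides.
- sun_relief: Relief panel, white with an orange sun (disc and rays) on top: the same sizes, mass, origin and axes as leaf_relief (110 x 52 x 16 mm plus 4 mm flat-topped motif, 20 mm in all).
- cover_board: Plain dark-brown wooden board, 110 (x) x 52 (y) x 16 mm, 70 g. Origin at the centre of the underside, x along its length, z up.
- iron_weight: Black iron weight: block 72 (x) x 46 (y) x 26 mm with an arched bar handle on top: the bar runs along x, 60 mm long, 14 mm wide (y), from 44 to 58 mm above the underside, on two posts at x = +-25 mm. 0.55 to 0.85 kg. Origin: centre of the underside, z up. Grip the bar across y. Any final yaw will do.
- brass_weight: Round brass weight: foot 52 mm in diameter and 26 mm high, a 16 mm neck and a knob 28 mm in diameter from 42 to 58 mm above the underside. 0.46 to 0.73 kg. Origin at the centre of the underside, z up. Grip the knob from any side.
- jar: Closed jar with a white cap, 60 mm in diameter, 95 mm high, standing beyond the beds. Not part of the job: leave it standing. Origin at the centre of the underside, z up.
Mind the look-alikes: they are no part of the job. What is meant by the iron_weight is not green or turquoise, and is the larger of those in its own colour.

How it is judged (in metres and radians):
At the end, for the whole second after the job is handed in: Blue bed, bottom up: leaf relief, cover board, iron weight; yellow bed: sun relief, brass weight. Reliefs within 14 mm of the bed centre, cover 12 mm, weights 15 mm of the middle below; boards aligned within 0.2 rad; heights within 4 mm, tilt under 0.07 rad; released and at rest (horizontal distance between leaf_relief and bed_blue below 0.014 m and z of leaf_relief in the frame of bed_blue between 0.008 and 0.016 m and angle between each of leaf_relief, cover_board, iron_weight, sun_relief, brass_weight's own z axis and vertical below 0.07 rad and angle between the x axis of leaf_relief and the x axis of bed_blue, either way round below 0.2 rad and horizontal distance between cover_board and leaf_relief below 0.012 m and z of cover_board in the frame of leaf_relief between 0.016 and 0.024 m and angle between the x axis of cover_board and the x axis of leaf_relief, either way round below 0.2 rad and horizontal distance between iron_weight and cover_board below 0.015 m and z of iron_weight in the frame of cover_board between 0.012 and 0.02 m and horizontal distance between sun_relief and bed_yellow below 0.014 m and z of sun_relief in the frame of bed_yellow between 0.008 and 0.016 m and angle between the x axis of sun_relief and the x axis of bed_yellow, either way round below 0.2 rad and horizontal distance between brass_weight and sun_relief below 0.015 m and z of brass_weight in the frame of sun_relief between 0.016 and 0.024 m and linear speed of each of leaf_relief, sun_relief, cover_board, iron_weight, brass_weight below 0.02 m/s and angular speed of each of leaf_relief, sun_relief, cover_board, iron_weight, brass_weight below 0.2 rad/s and contact force between each of leaf_relief, sun_relief, cover_board, iron_weight, brass_weight and the fingers below 0.1 N); the robot touches nothing.
It fails at once if the jar is knocked over (angle between jar's own z axis and vertical above 0.5 rad).
It fails at once if the iron weight is dropped (falls free faster than 0.6 m/s) (linear speed of iron_weight above 0.6 m/s and contact force between iron_weight and the fingers below 0.1 N).
It fails at once if the brass weight is dropped (falls free faster than 0.6 m/s) (linear speed of brass_weight above 0.6 m/s and contact force between brass_weight and the fingers below 0.1 N).
It also fails if it takes over 125 s, if anything falls off the work surface, if the arm or the gripper's body presses on something with over 40 N, if the wrist force passes 120 N, or if a joint passes its speed limit or range.

## Working session

There is one attempt and no reset: what is moved stays moved. The work goes in short steps, Python scripts to look and compute and a shell command to move; the robot and the scene stay as the last step left them, time stands still between calls to the robot, and variables do not carry over. Pictures are saved under pics/ and viewed, at most 14 in all, crops included, and the job is handed in when it is done.

```bash
mkdir -p pics; ls; python3 - <<'E'
from rig import r
import cv2
for n in("scene","top"):
    cv2.imwrite(f"pics/{n}0.png",cv2.cvtColor(r.grab_frame(n),cv2.COLOR_RGB2BGR)); print(r.camera_params(n))
print(r.camera_params("wrist")); print(r.sense())
E
```

```text
pics
{'fx': 439.6474434281659, 'fy': 439.6474434281659, 'cx': 277.88643924668736, 'cy': 202.3815695414288, 'rvec': array([ 2.52932479,  0.72729026, -0.19845987]), 'tvec': array([-429.63799573, -228.5360878 , 1133.34984309])}
{'fx': 544.0830227095647, 'fy': 544.0830227095647, 'cx': 280.25360275774364, 'cy': 219.41268658309116, 'rvec': array([ 2.15379913, -2.14741672,  0.14292013]), 'tvec': array([ -10.25120271,  529.61650259, 1143.66018631])}
{'fx': 299.1670194630648, 'fy': 299.1670194630648, 'cx': 278.47423489843857, 'cy': 211.47170298093357, 'hand_eye': array([[-7.06994389e-05, -9.55187244e-01, -2.96002237e-01,
         7.56091766e+01],
       [ 9.99999439e-01, -3.80256567e-04,  9.88225040e-04,
        -3.28155590e-01],
       [-1.05649675e-03, -2.96002001e-01,  9.55186735e-01,
        -1.17496389e+02],
       [ 0.00000000e+00,  0.00000000e+00,  0.00000000e+00,
         1.00000000e+00]])}
{'clock': 0.1, 'qpos': array([ 1.11559524e+00,  3.53590863e-01,  1.63406981e+00, -4.65780461e-06,
        1.15519759e+00, -2.42804070e-03]), 'qvel': array([-0.00022176, -0.0016468 , -0.0007082 , -0.00018892, -0.0003131 ,
        0.00017696]), 'joint_efforts': array([ 1.37236781e-03, -6.06350255e+01, -3.42823327e+01,  1.29043424e-04,
        3.78251585e-03,  3.83045131e-05]), 'eef_pos': array([273.25337804, 561.65432921, 255.62495636]), 'tcp_rot': array([-3.14032704e+00,  1.18596492e-06,  2.68882150e+00]), 'contact_force': array([ 0.37271092, -0.63300479, -0.1560578 ]), 'wrist_torque': array([ 0.00969007, -0.00966593, -0.03360718]), 'grasp_force': 0.0, 'opening': 1.0008001423670383}
```

View pics/scene0.png

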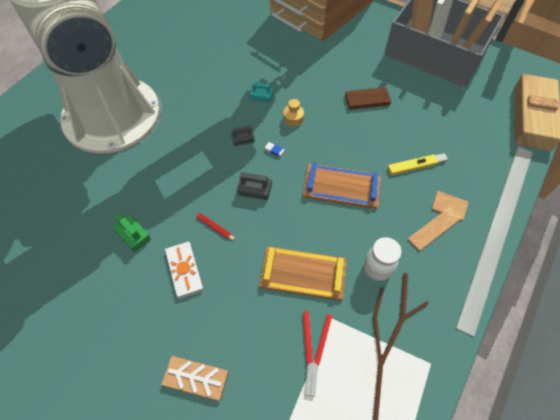

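View pics/top0.png

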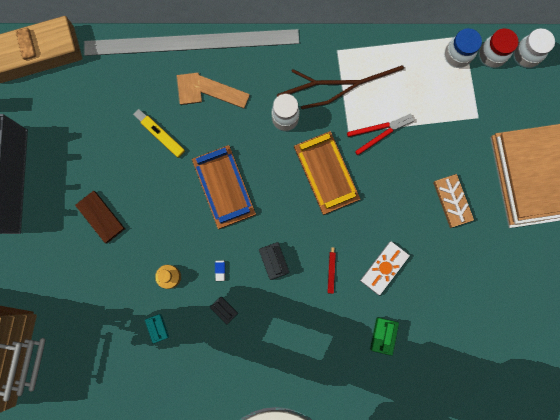

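```bash
cat > h.py <<'E'
import numpy as np, cv2
from rig import r
from scipy.spatial.transform import Rotation as R
def cam(n):
    p=r.camera_params(n); K=np.array([[p['fx'],0,p['cx']],[0,p['fy'],p['cy']],[0,0,1]])
    if n=='wrist':
        s=r.sense(); H=p['hand_eye']; Rt=R.from_euler('xyz',s['tcp_rot']).as_matrix()
        return K,Rt@H[:3,:3],Rt@H[:3,3]+s['eef_pos']      # cam->world
    Rc=cv2.Rodrigues(p['rvec'])[0]; return K,Rc.T,-Rc.T@p['tvec']
def ray(c,uv,z):
    K,Rw,o=c; uv=np.atleast_2d(uv).astype(float)
    d=(Rw@np.linalg.inv(K)@np.c_[uv,np.ones(len(uv))].T).T
    return (o+d*((z-o[2])/d[:,2])[:,None])[:,:2]
def snap(n,name=None):
    c=cam(n); im=r.grab_frame(n)
    if name: cv2.imwrite(f"pics/{name}.png",cv2.cvtColor(im,cv2.COLOR_RGB2BGR))
    return c,im
def comp(mask,seed,rad=8):
    """component nearest seed"""
    mask=cv2.morphologyEx(mask.astype(np.uint8),cv2.MORPH_OPEN,np.ones((3,3)))
    n,l,st,ce=cv2.connectedComponentsWithStats(mask)
    w=l[max(0,seed[1]-rad):seed[1]+rad+1,max(0,seed[0]-rad):seed[0]+rad+1]; w=w[w>0]
    if not len(w): return None
    return (l==np.bincount(w).argmax()).astype(np.uint8)
def rect(c,m,z):
    """min-area rectangle of hull cast on plane z: centre, yaw of long side, sizes"""
    k=max(cv2.findContours(m,cv2.RETR_EXTERNAL,cv2.CHAIN_APPROX_NONE)[0],key=cv2.contourArea)
    P=ray(c,cv2.convexHull(k)[:,0],z).astype(np.float32)
    b=cv2.boxPoints(cv2.minAreaRect(P)); e=[b[1]-b[0],b[2]-b[1]]
    L=max(e,key=np.linalg.norm); a=np.arctan2(L[1],L[0]); a=(a+np.pi/2)%np.pi-np.pi/2
    return b.mean(0).round(1),round(float(a),3),sorted(np.linalg.norm(e,axis=1).round(1))
def fg(im):
    H=cv2.cvtColor(im,cv2.COLOR_RGB2HSV).astype(int)
    return ~((H[...,0]>70)&(H[...,0]<100)&(H[...,1]>90)), H
E
cat > m.py <<'E'
from h import *
S={'top':dict(leaf=(455,200),sun=(386,268),cover=(100,217),iron=(273,261),brass=(167,277),jar=(286,112),bb=(224,187),by=(327,172)),
'scene':dict(leaf=(195,380),sun=(183,268),cover=(368,98),iron=(255,186),brass=(294,112),jar=(381,260),bb=(343,185),by=(305,273))}
Z=dict(leaf=8,sun=8,cover=8,iron=13,brass=13,jar=47,bb=6,by=6)
for n in S:
    c,im=snap(n); f,H=fg(im); print(n,c[2].round(0))
    for k,s in S[n].items():
        m=comp(f,s); print(k,None if m is None else rect(c,m,Z[k]))
    for k,lo,hi in(('bb',105,130),('by',20,32)):
        s=S[n][k]; q=(H[...,0]>=lo)&(H[...,0]<=hi)&(H[...,1]>150)&(H[...,2]>70)
        w=np.zeros_like(q); w[s[1]-50:s[1]+50,s[0]-45:s[0]+45]=1; q&=w
        nn,l,st,ce=cv2.connectedComponentsWithStats(q.astype(np.uint8))
        i=1+np.argsort(-st[1:,4])[:2]; p=ray(c,ce[i],27); d=p[0]-p[1]
        print(k,'stops',st[i,4],p.mean(0).round(1),np.linalg.norm(d).round(1),np.arctan2(d[1],d[0]).round(3))
E
python3 m.py
```

```text
top [ 371.  -11. 1204.]
leaf (array([ 577.6, -393.1], dtype=float32), 0.321, [np.float32(59.3), np.float32(112.7)])
sun (array([ 427.8, -237.6], dtype=float32), -0.66, [np.float32(55.6), np.float32(114.4)])
cover (array([538.8, 393. ], dtype=float32), 0.696, [np.float32(56.2), np.float32(116.1)])
iron (array([442. ,   5.5], dtype=float32), 0.363, [np.float32(47.2), np.float32(72.5)])
brass (array([407.6, 235.8], dtype=float32), -1.568, [np.float32(52.1), np.float32(57.1)])
jar (array([ 839.7, -307.5], dtype=float32), -1.269, [np.float32(243.3), np.float32(663.2)])
bb (array([608.2, 120. ], dtype=float32), 0.373, [np.float32(93.4), np.float32(174.3)])
by (array([ 641.4, -112. ], dtype=float32), 0.395, [np.float32(93.4), np.float32(173.9)])
bb stops [300 146] [626.8 117. ] 111.8 -2.601
by stops [579 199] [ 661.8 -101.7] 95.1 -2.757
scene [ 772. -418.  866.]
leaf (array([433.9, 118.2], dtype=float32), 0.557, [np.float32(1158.1), np.float32(1716.2)])
sun (array([433.9, 118.2], dtype=float32), 0.557, [np.float32(1158.1), np.float32(1716.2)])
cover (array([433.9, 118.2], dtype=float32), 0.557, [np.float32(1158.1), np.float32(1716.2)])
iron (array([435.9, 115. ], dtype=float32), 0.557, [np.float32(1151.4), np.float32(1706.2)])
brass (array([435.9, 115. ], dtype=float32), 0.557, [np.float32(1151.4), np.float32(1706.2)])
jar (array([449.3,  93.8], dtype=float32), 0.557, [np.float32(1105.5), np.float32(1638.2)])
bb (array([433.1, 119.4], dtype=float32), 0.557, [np.float32(1160.8), np.float32(1720.2)])
by (array([433.1, 119.4], dtype=float32), 0.557, [np.float32(1160.8), np.float32(1720.2)])
bb stops [93 72] [607.3 115.9] 141.5 0.377
by stops [702 258] [ 648.6 -127.6] 52.2 1.949
```

```bash
cat > go.py <<'E'
import sys
from h import *
# usage: go.py x y z yaw -> turn about tool z, then shift in tool axes after that turn (m)
x,y,z,a=map(float,sys.argv[1:5]); s=r.sense(); p=s['eef_pos']; w=s['tcp_rot'][2]
t=-((a-w+np.pi)%(2*np.pi)-np.pi)
sh=R.from_euler('xyz',[np.pi,0,a]).as_matrix().T@(np.array([x,y,z])-p)/1000
tilt=R.from_euler('xyz',s['tcp_rot']).as_matrix()[:,2]
print('turn',t.round(3),'shift',sh.round(4),'dist',np.linalg.norm(sh).round(3),'pos',p.round(1),'yaw',w.round(3),'tilt',tilt.round(3),'open',s['opening'].round(3),'t',s['clock'],'q6',s['qpos'][5].round(2))
E
python3 -m jog '[[[0,0,0.148],[0,0,0],1],[[0,0,0.148],[0,0,0],1],[[0,0,0.148],[0,0,0],1],[[0,0,0.148],[0,0,0],1],[[0,0,0.148],[0,0,0],1],[[0,0,0.148],[0,0,0],1],[[0,0,0.148],[0,0,0],1],[[0,0,0.148],[0,0,0],1],[[0,0,0.148],[0,0,0],1],[[0,0,0.148],[0,0,0],1],[[0,0,0.148],[0,0,0],1],[[0,0,0.148],[0,0,0],1]]' 40
python3 -m jog '[[[0,0,0.148],[0,0,0],1],[[0,0,0.148],[0,0,0],1],[[0,0,0.148],[0,0,0],1],[[0,0,0.148],[0,0,0],1],[[0,0,0],[0,0,0],1]]'
python3 go.py 577.6 -393.1 170 0.321
```

```text
clock: 1.4
eef_pos: [273.4, 561.9, 256.0]
tcp_rot: [3.141, 0.0, 0.907]
contact_force: [0.1, -0.1, 0.2]
opening: 1.0
grasp_force: 0.0
clock: 1.9
eef_pos: [273.4, 561.9, 256.1]
tcp_rot: [3.141, 0.0, 0.319]
contact_force: [0.3, 0.6, -0.8]
opening: 1.001
grasp_force: 0.0Traceback (most recent call last):
  File "go.py", line 8, in <module>
    print('turn',t.round(3),'shift',sh.round(4),'dist',np.linalg.norm(sh).round(3),'pos',p.round(1),'yaw',w.round(3),'tilt',tilt.round(3),'open',s['opening'].round(3),'t',s['clock'],'q6',s['qpos'][5].round(2))
                                                                                                                                                 ^^^^^^^^^^^^^^^^^^
AttributeError: 'float' object has no attribute 'round'
```

```bash
sed -i "s/s\['opening'\].round(3)/round(s['opening'],3)/" go.py
python3 go.py 577.6 -393.1 256 0.321;
```

```text
turn -0.002 shift [-1.2600e-02  1.0022e+00  1.0000e-04] dist 1.002 pos [273.4 561.9 256.1] yaw 0.319 tilt [-0. -0. -1.] open 1.001 t 1.9 q6 2.37
```

```bash
python3 -m jog '[[[0,0,0],[0,0.045,0],1],[[0,0,0],[0,0.045,0],1],[[0,0,0],[0,0.045,0],1],[[0,0,0],[0,0.045,0],1],[[0,0,0],[0,0.045,0],1],[[0,0,0],[0,0.045,0],1],[[0,0,0],[0,0.045,0],1],[[0,0,0],[0,0.045,0],1],[[0,0,0],[0,0.045,0],1],[[0,0,0],[0,0.045,0],1],[[0,0,0],[0,0.045,0],1],[[0,0,0],[0,0.045,0],1]]' >/dev/null
python3 -m jog '[[[0,0,0],[0,0.045,0],1],[[0,0,0],[0,0.045,0],1],[[0,0,0],[0,0.045,0],1],[[0,0,0],[0,0.045,0],1],[[0,0,0],[0,0.045,0],1],[[0,0,0],[0,0.045,0],1],[[0,0,0],[0,0.045,0],1],[[0,0,0],[0,0.045,0],1],[[0,0,0],[0,0.045,0],1],[[0,0,0],[-0.013,0.045,0],1],[[0,0,0],[0,0,0],1]]' >/dev/null
python3 go.py 577.6 -393.1 150 0.321
python3 - <<'E'
from h import *
c,im=snap('wrist','w1'); f,H=fg(im); print(c[2])
E
```

```text
turn 0.002 shift [0.0023 0.0073 0.1057] dist 0.106 pos [ 573.1 -386.9  255.7] yaw 0.323 tilt [ 0.    -0.002 -1.   ] open 0.999 t 4.2 q6 0.65
[ 644.59004692 -362.955814    373.12302976]
```

View pics/w1.png

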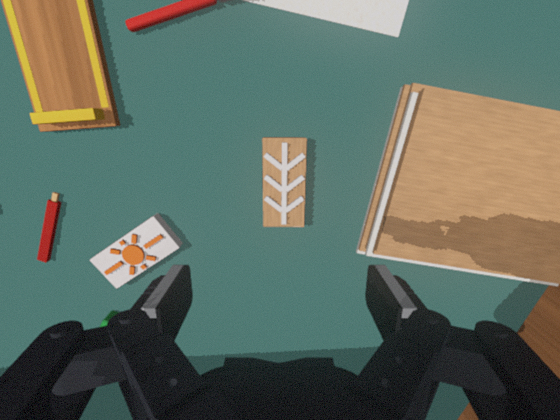

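```bash
cat > w.py <<'E'
import sys
from h import *
# w.py  u v z [u v z ...]: measure components near pixels in the wrist view
a=list(map(float,sys.argv[2:])); c,im=snap('wrist',sys.argv[1]); f,H=fg(im)
for u,v,z in zip(a[::3],a[1::3],a[2::3]):
    m=comp(f,(int(u),int(v))); print(rect(c,m,z))
E
python3 w.py w1b 285 183 8 133 252 8; python3 go.py 577.6 -393.1 150 0.321
```

```text
(array([ 480.1, -416. ], dtype=float32), -1.247, [np.float32(585.7), np.float32(909.1)])
(array([ 480.1, -416. ], dtype=float32), -1.247, [np.float32(585.7), np.float32(909.1)])
turn 0.002 shift [0.0012 0.0116 0.1055] dist 0.106 pos [ 572.8 -382.5  255.5] yaw 0.323 tilt [-0.001  0.001 -1.   ] open 0.997 t 4.3 q6 0.66
```

```bash
python3 - <<'E'
from h import *
im=cv2.cvtColor(cv2.imread('pics/w1b.png'),cv2.COLOR_BGR2RGB); f,H=fg(im)
for p in((230,180),(285,240),(285,120),(270,215),(340,200)): print(p,H[p[1],p[0]],f[p[1],p[0]])
for n in('scene0',):
    h=fg(cv2.cvtColor(cv2.imread('pics/scene0.png'),cv2.COLOR_BGR2RGB))[1]; print(h[230,120],h[130,200],h[330,100])
E
python3 go.py 577.6 -393.1 150 0.321
```

```text
(230, 180) [ 85  77 123] True
(285, 240) [ 83  73 125] True
(285, 120) [ 84  75 126] True
(270, 215) [ 15  96 191] True
(340, 200) [ 84  68 128] True
[ 66 154 121] [ 83  90 136] [ 84  87 137]
turn 0.002 shift [0.0012 0.0116 0.1055] dist 0.106 pos [ 572.8 -382.5  255.5] yaw 0.323 tilt [-0.001  0.001 -1.   ] open 0.997 t 4.3 q6 0.66
```

```bash
sed -i "s/H\[...,0\]>70)&(H\[...,0\]<100)&(H\[...,1\]>90)/H[...,0]>72)\&(H[...,0]<98)\&(H[...,1]>45)/" h.py
python3 -m jog '[[[0,0,0],[0.001,0.011,0.025],1],[[0,0,0],[0,0,0.025],1],[[0,0,0],[0,0,0],1],[[0,0,0],[0,0,0],1]]'
python3 w.py w2 285 183 8; python3 go.py 577.6 -393.1 150 0.321; sleep 0; python3 m.py
```

```text
clock: 4.7
eef_pos: [577.7, -390.5, 206.5]
tcp_rot: [-3.141, 0.001, 0.323]
contact_force: [0.2, -0.1, -0.2]
opening: 1.003
grasp_force: 0.0
(array([ 573.2, -394. ], dtype=float32), 0.314, [np.float32(55.2), np.float32(114.3)])
turn 0.002 shift [-0.0012  0.0018  0.0575] dist 0.058 pos [ 578.2 -391.   207.5] yaw 0.323 tilt [ 0.001 -0.    -1.   ] open 1.001 t 4.75 q6 0.65
top [ 371.  -11. 1204.]
leaf (array([ 489.9, -246.5], dtype=float32), -0.066, [np.float32(752.6), np.float32(816.8)])
sun (array([ 427.5, -237.4], dtype=float32), -0.666, [np.float32(54.3), np.float32(112.6)])
cover (array([539.1, 393.1], dtype=float32), 0.696, [np.float32(54.8), np.float32(114.5)])
iron (array([441.9,   5.7], dtype=float32), 0.36, [np.float32(44.2), np.float32(70.9)])
brass (array([407.5, 236.8], dtype=float32), -1.543, [np.float32(52.4), np.float32(54.5)])
jar (array([ 840.3, -308.1], dtype=float32), -1.262, [np.float32(241.5), np.float32(661.8)])
bb (array([608.3, 119.8], dtype=float32), 0.374, [np.float32(92.3), np.float32(173.8)])
by (array([ 641.2, -112.2], dtype=float32), 0.393, [np.float32(92.8
[... 257 characters left out ...]
-107.6], dtype=float32), -0.758, [np.float32(486.5), np.float32(1280.8)])
cover (array([537.8, 392.5], dtype=float32), 0.696, [np.float32(67.0), np.float32(115.6)])
iron (array([437.8,   6.9], dtype=float32), 0.363, [np.float32(60.3), np.float32(73.7)])
brass (array([400.7, 244.7], dtype=float32), -1.016, [np.float32(53.5), np.float32(93.4)])
jar (array([765.3, -16.2], dtype=float32), -1.547, [np.float32(61.5), np.float32(98.8)])
bb (array([606.2, 119.7], dtype=float32), 0.367, [np.float32(103.0), np.float32(175.0)])
by (array([ 639.4, -112.2], dtype=float32), 0.396, [np.float32(97.2), np.float32(174.6)])
bb stops [93 70] [607.1 116.3] 141.5 0.37
by stops [700 252] [ 648.7 -127.7] 52.2 1.959
```

```bash
python3 go.py 575.5 -393.5 28 0.318
python3 -m jog '[[[0,0,0.005],[-0.003,0.001,0.04],1],[[0,0,0],[0,0,0.04],1],[[0,0,0],[0,0,0.04],1],[[0,0,0],[0,0,0.03],1],[[0,0,0],[0,0,0.02],1],[[0,0,0],[0,0,0.008],1],[[0,0,0],[0,0,0],1],[[0,0,0],[0,0,0],1]]'
python3 go.py 575.5 -393.5 28 0.318;
```

```text
turn 0.004 shift [-0.0034  0.0009  0.1801] dist 0.18 pos [ 578.4 -391.6  208.1] yaw 0.322 tilt [ 0.002 -0.001 -1.   ] open 1.0 t 4.85 q6 0.65
clock: 5.65
eef_pos: [576.1, -394.2, 29.9]
tcp_rot: [3.14, -0.001, 0.316]
contact_force: [-0.7, -0.7, -0.0]
opening: 0.997
grasp_force: 0.0
turn -0.002 shift [-0.0004 -0.0008  0.0019] dist 0.002 pos [ 576.1 -394.2   29.9] yaw 0.316 tilt [ 0.002 -0.001 -1.   ] open 0.997 t 5.65 q6 0.65
```

```bash
python3 -m jog '[[[0,0,0],[0,0,0],-1],[[0,0,0],[0,0,0],-1],[[0,0,0],[0,0,0],-1],[[0,0,0],[0,0,0],-1],[[0,0,0],[0,0,0],-1],[[0,0,0],[0,0,0],-1]]' 40
python3 go.py 575.5 -393.5 28 0.318;  python3 -c "
from h import *
c,im=snap('wrist','w3')"
```

```text
clock: 6.25
eef_pos: [575.7, -394.0, 29.7]
tcp_rot: [3.14, -0.001, 0.316]
contact_force: [-1.2, -0.3, 5.6]
opening: 0.597
grasp_force: 41.3
turn -0.002 shift [-0.0001 -0.0005  0.0017] dist 0.002 pos [ 575.7 -394.    29.7] yaw 0.316 tilt [ 0.001 -0.001 -1.   ] open 0.597 t 6.25 q6 0.65
```

View pics/w3.png

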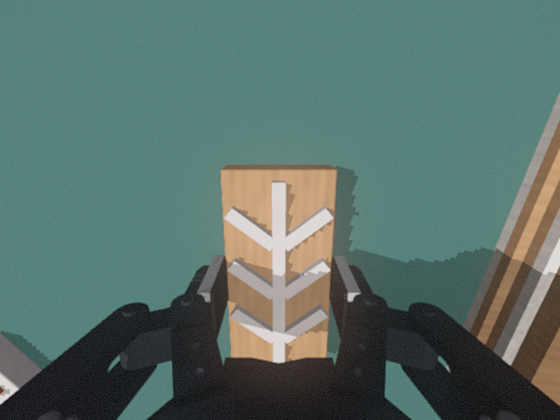

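```bash
python3 -c "
from h import *
c=cam('wrist'); p=ray(c,[[222,170],[335,170]],16); s=r.sense()['eef_pos'][:2]; a=.316
m=p.mean(0)-s; print(p, np.linalg.norm(p[0]-p[1]), m@[np.cos(a),np.sin(a)], m@[-np.sin(a),np.cos(a)])"
python3 -m jog '[[[0,0,0],[0,0,-0.015],-1],[[0,0,0],[0,0,-0.035],-1],[[0,0,0],[0,0,-0.05],-1],[[0,0,0],[0,0,-0.05],-1],[[0,0,0],[0,0,-0.02],-1],[[0,0,0],[0,0,0],-1]]'
python3 go.py 608.2 120 60 0.373
```

```text
[[ 619.29731933 -353.75826105]
 [ 634.74369372 -401.06130092]] 49.76110994383506 53.89826607716203 -0.16142359753384056
clock: 6.9
eef_pos: [577.0, -394.9, 204.1]
tcp_rot: [3.135, -0.005, 0.316]
contact_force: [1.0, -0.4, -1.2]
opening: 0.592
grasp_force: 42.5
turn -0.057 shift [ 0.2167 -0.4681  0.1441] dist 0.536 pos [ 577.  -394.9  204.1] yaw 0.316 tilt [ 0.007 -0.005 -1.   ] open 0.592 t 6.9 q6 0.65
```

```bash
python3 -m jog '[[[0,0,-0.057],[0,0,0],-1],[[0,0,0],[0.01,-0.022,0],-1],[[0,0,0],[0.02,-0.043,0],-1],[[0,0,0],[0.02,-0.043,0],-1],[[0,0,0],[0.02,-0.043,0],-1],[[0,0,0],[0.02,-0.043,0],-1],[[0,0,0],[0.02,-0.043,0],-1],[[0,0,0],[0.02,-0.043,0],-1],[[0,0,0],[0.02,-0.043,0],-1],[[0,0,0],[0.02,-0.043,0],-1],[[0,0,0],[0.02,-0.043,0],-1],[[0,0,0],[0.02,-0.043,0],-1]]' >/dev/null
python3 -m jog '[[[0,0,0],[0.007,-0.016,0],-1],[[0,0,0],[0,0,0],-1],[[0,0,0],[0,0,0],-1],[[0,0,0],[0,0,0],-1]]'
python3 go.py 608.2 120 60 0.373;  python3 -c "
from h import *
c,im=snap('wrist','w4')"
```

```text
clock: 8.5
eef_pos: [606.5, 119.9, 197.9]
tcp_rot: [3.141, 0.001, 0.372]
contact_force: [0.4, -1.2, -0.9]
opening: 0.593
grasp_force: 42.5
turn -0.001 shift [0.0017 0.0005 0.1379] dist 0.138 pos [606.5 119.9 197.9] yaw 0.372 tilt [-0.001 -0.001 -1.   ] open 0.593 t 8.5 q6 1.39
```

View pics/w4.png

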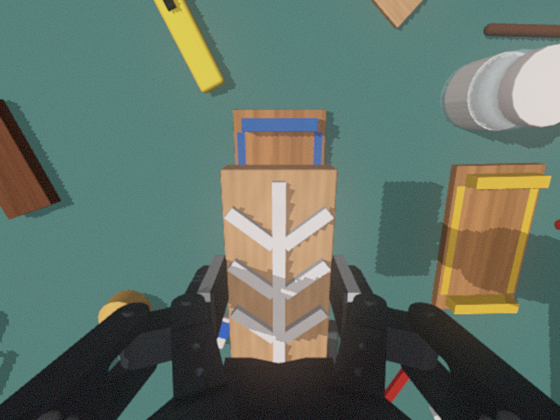

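```bash
python3 -c "
from h import *
c=cam('wrist'); e=ray(c,[[233,110.5],[327,110.5]],12); m=e.mean(0)-85*np.array([np.cos(.373),np.sin(.373)]); print(e,np.linalg.norm(e[0]-e[1]),m)"
python3 -m jog '[[[0,0,0],[0.002,0,0.04],-1],[[0,0,0],[0,0,0.04],-1],[[0,0,0],[0,0,0.035],-1],[[0,0,0],[0,0,0.02],-1],[[0,0,0],[0,0,0.01],-1],[[0,0,0],[0,0,0.005],-1],[[0,0,0],[0,0,0],-1],[[0,0,0],[0,0,0],-1]]'
python3 go.py 608.2 120 42 0.373;
```

```text
[[668.10552822 190.6114084 ]
 [700.89175248 106.3882431 ]] 90.37963307612992 [605.34338439 117.52490923]
clock: 9.35
eef_pos: [609.5, 121.9, 49.5]
tcp_rot: [3.141, -0.002, 0.372]
contact_force: [0.4, 0.1, -0.7]
opening: 0.594
grasp_force: 42.5
turn -0.001 shift [-0.0019  0.0013  0.0075] dist 0.008 pos [609.5 121.9  49.5] yaw 0.372 tilt [ 0.002  0.    -1.   ] open 0.594 t 9.35 q6 1.39
```

```bash
python3 go.py 607.7 119.4 42 0.373
python3 -m jog '[[[0,0,0],[-0.0025,0.0015,0.003],-1],[[0,0,0],[0,0,0.003],-1],[[0,0,0],[0,0,0.002],-1],[[0,0,0],[0,0,0],-1],[[0,0,0],[0,0,0],-1]]'
```

```text
turn -0.001 shift [-0.0026  0.0017  0.0075] dist 0.008 pos [609.5 121.9  49.5] yaw 0.372 tilt [ 0.002  0.    -1.   ] open 0.594 t 9.35 q6 1.39
clock: 9.85
eef_pos: [607.0, 119.7, 41.6]
tcp_rot: [3.141, -0.0, 0.373]
contact_force: [-3.9, -2.3, 13.2]
opening: 0.593
grasp_force: 44.0
```

```bash
python3 -m jog '[[[0,0,0],[0,0,0],1],[[0,0,0],[0,0,0],1],[[0,0,0],[0,0,0],1],[[0,0,0],[0,0,0],1],[[0,0,0],[0,0,-0.03],1],[[0,0,0],[0,0,-0.05],1],[[0,0,0],[0,0,-0.05],1],[[0,0,0],[0,0,-0.03],1],[[0,0,-0.1],[0,0,0],1],[[0,0,-0.1],[0,0,0],1],[[0,0,-0.122],[0,0,0],1],[[0,0,0],[0,0,0],1]]'
python3 go.py 539 393 205 .696
```

```text
clock: 11.05
eef_pos: [606.8, 119.7, 200.2]
tcp_rot: [-3.142, 0.0, 0.697]
contact_force: [0.4, -0.3, -0.3]
opening: 0.997
grasp_force: 0.0
turn 0.001 shift [ 0.1232 -0.2532 -0.0048] dist 0.282 pos [606.8 119.7 200.2] yaw 0.697 tilt [-0. -0. -1.] open 0.997 t 11.05 q6 1.07
```

```bash
python3 -m jog '[[[0,0,0],[0.01,-0.02,0],1],[[0,0,0],[0.02,-0.0415,0],1],[[0,0,0],[0.02,-0.0415,0],1],[[0,0,0],[0.02,-0.0415,0],1],[[0,0,0],[0.02,-0.0415,0],1],[[0,0,0],[0.02,-0.0415,0],1],[[0,0,0],[0.013,-0.026,0],1],[[0,0,0],[0,0,0],1],[[0,0,0],[0,0,0],1],[[0,0,0],[0,0,0],1]]'
python3 w.py w5 283 165 8; python3 go.py 539 393 30 .696
```

```text
clock: 12.05
eef_pos: [539.2, 392.1, 200.0]
tcp_rot: [3.141, 0.001, 0.693]
contact_force: [-0.5, -0.5, 0.9]
opening: 1.002
grasp_force: 0.0
(array([535.7, 390.9], dtype=float32), 0.694, [np.float32(53.8), np.float32(112.9)])
turn -0.003 shift [ 0.0004 -0.001   0.1701] dist 0.17 pos [539.4 391.9 200.1] yaw 0.693 tilt [-0.    -0.001 -1.   ] open 0.998 t 12.1 q6 1.5
```

```bash
python3 -m jog '[[[0,0,0],[-0.001,-0.001,0.04],1],[[0,0,0],[0,0,0.045],1],[[0,0,0],[0,0,0.045],1],[[0,0,0],[0,0,0.025],1],[[0,0,0],[0,0,0.012],1],[[0,0,0],[0,0,0.004],1],[[0,0,0],[0,0,0],1],[[0,0,0],[0,0,0],1]]'
python3 -m jog '[[[0,0,0],[0,0,0],-1],[[0,0,0],[0,0,0],-1],[[0,0,0],[0,0,0],-1],[[0,0,0],[0,0,0],-1],[[0,0,0],[0,0,0],-1],[[0,0,0],[0,0,0],-1]]'
python3 - <<'E'
from h import *
c,im=snap('wrist','w6'); f,H=fg(im); s=r.sense()
# far edge of the held board: bright edges in column band
k=(H[...,0]<20)|(H[...,0]>165); k=(k&(H[...,1]>80)).astype(np.uint8); m=comp(k,(279,200)); v,u=np.nonzero(m[:240]); print(u.min(),u.max(),v.min())
e=ray(c,[[u.min(),v.min()],[u.max(),v.min()]],16); a=s['tcp_rot'][2]; d=e.mean(0)-s['eef_pos'][:2]
print(np.linalg.norm(e[0]-e[1]), d@[np.cos(a),np.sin(a)],d@[-np.sin(a),np.cos(a)],s['eef_pos'],a)
E
```

```text
clock: 12.9
eef_pos: [538.7, 393.8, 31.0]
tcp_rot: [3.141, -0.003, 0.694]
contact_force: [-0.3, -0.2, 0.1]
opening: 0.999
grasp_force: 0.0
clock: 13.5
eef_pos: [538.1, 393.7, 30.5]
tcp_rot: [3.141, -0.001, 0.695]
contact_force: [-1.5, -0.7, 6.5]
opening: 0.592
grasp_force: 41.2
222 335 168
49.95654184463958 54.60501745692684 -0.061884680044084775 [538.07835125 393.7366173   30.47722617] 0.6949326273337932
```

```bash
python3 -m jog '[[[0,0,0],[0,0,-0.015],-1],[[0,0,0],[0,0,-0.04],-1],[[0,0,0],[0,0,-0.05],-1],[[0,0,0],[0,0,-0.045],-1],[[0,0,0.1],[0,0,-0.015],-1],[[0,0,0.11],[0,0,0],-1],[[0,0,0.112],[0,0,0],-1],[[0,0,0],[0,0,0],-1],[[0,0,0],[0,0,0],-1]]'
python3 go.py 606.5 119.4 62.5 0.373
```

```text
clock: 14.45
eef_pos: [537.5, 393.3, 194.9]
tcp_rot: [-3.142, -0.0, 0.376]
contact_force: [0.1, -0.0, -1.1]
opening: 0.593
grasp_force: 42.4
turn 0.003 shift [-0.0356  0.2802  0.1324] dist 0.312 pos [537.5 393.3 194.9] yaw 0.376 tilt [ 0.  0. -1.] open 0.593 t 14.45 q6 1.82
```

```bash
python3 -m jog '[[[0,0,0.003],[-0.002,0.02,0],-1],[[0,0,0],[-0.005,0.04,0],-1],[[0,0,0],[-0.005,0.04,0],-1],[[0,0,0],[-0.005,0.04,0],-1],[[0,0,0],[-0.005,0.04,0],-1],[[0,0,0],[-0.005,0.04,0],-1],[[0,0,0],[-0.005,0.035,0],-1],[[0,0,0],[-0.004,0.025,0.02],-1],[[0,0,0],[0,0,0.04],-1],[[0,0,0],[0,0,0.035],-1],[[0,0,0],[0,0,0.02],-1],[[0,0,0],[0,0,0.005],-1]]' >/dev/null
python3 -m jog '[[[0,0,0],[0,0,0],-1],[[0,0,0],[0,0,0],-1],[[0,0,0],[0,0,0],-1],[[0,0,0],[0,0,0],-1]]'
python3 go.py 606.5 119.4 62.5 0.373
```

```text
clock: 16.05
eef_pos: [606.0, 119.4, 75.6]
tcp_rot: [3.141, -0.002, 0.37]
contact_force: [-0.5, 0.7, -1.1]
opening: 0.592
grasp_force: 42.4
turn -0.003 shift [0.0004 0.0002 0.0131] dist 0.013 pos [606.  119.4  75.6] yaw 0.37 tilt [ 0.002  0.    -1.   ] open 0.592 t 16.05 q6 1.39
```

```bash
python3 -m jog '[[[0,0,0],[0.0004,0,0.005],-1],[[0,0,0],[0,0,0.005],-1],[[0,0,0],[0,0,0.0035],-1],[[0,0,0],[0,0,0],-1],[[0,0,0],[0,0,0],-1]]'
```

```text
clock: 16.55
eef_pos: [605.7, 119.5, 62.4]
tcp_rot: [3.142, 0.0, 0.37]
contact_force: [-7.1, -1.2, 21.1]
opening: 0.593
grasp_force: 44.7
```

```bash
python3 -m jog '[[[0,0,0],[0,0,0],1],[[0,0,0],[0,0,0],1],[[0,0,0],[0,0,0],1],[[0,0,0],[0,0,0],1],[[0,0,0],[0,0,-0.02],1],[[0,0,0],[0,0,-0.05],1],[[0,0,0],[0,0,-0.05],1],[[0,0,0],[0,0,-0.03],1],[[0,0,0],[0,0,0],1],[[0,0,0],[0,0,0],1]]'
python3 go.py 440.5 6 200 .362;python3 -c "
from h import *
c,im=snap('wrist','w7')"
```

```text
clock: 17.55
eef_pos: [605.8, 119.4, 211.1]
tcp_rot: [3.141, -0.001, 0.37]
contact_force: [-0.2, -0.0, -0.5]
opening: 1.001
grasp_force: 0.0
turn 0.008 shift [-0.1948  0.0475  0.0111] dist 0.201 pos [605.8 119.4 211.1] yaw 0.37 tilt [ 0.001  0.    -1.   ] open 1.001 t 17.55 q6 1.39
```

View pics/w7.png

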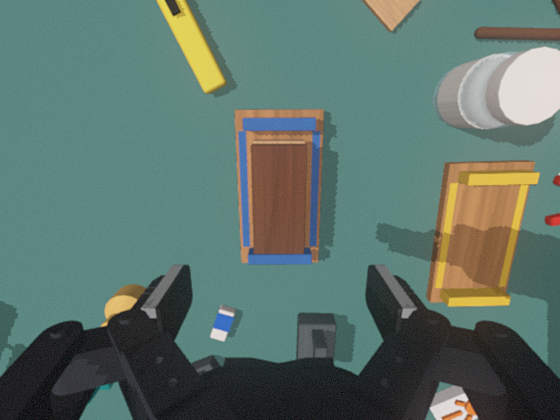

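```bash
python3 -c "
from h import *
c=cam('wrist'); s=r.sense()['eef_pos'][:2]; a=.372; X=np.array([np.cos(a),np.sin(a)]);Y=np.array([-X[1],X[0]])
for n,uv,z in(('coverfar',(279,143.5),48),('covernear',(279,254.5),48),('coverL',(250,200),48),('coverR',(309,200),48),('leaffar',(278,140.5),28),('bedfar',(280,110),12),('bednear',(280,264),12),('bedL',(238,190),12),('bedR',(322,190),12)):
  d=ray(c,uv,z)[0]-s; print(n,(d@X).round(1),(d@Y).round(1))"
python3 -m jog '[[[0,0,0.008],[-0.01,0.003,0],1],[[0,0,0],[-0.033,0.008,0],1],[[0,0,0],[-0.04,0.01,0],1],[[0,0,0],[-0.04,0.01,0],1],[[0,0,0],[-0.04,0.01,0],1],[[0,0,0],[-0.032,0.0065,0.01],1],[[0,0,0],[0,0,0],1],[[0,0,0],[0,0,0],1],[[0,0,0],[0,0,0],1]]'
python3 go.py 440.5 6 58 .362;python3 -c "
from h import *
c,im=snap('wrist','w8')"
```

```text
coverfar 53.8 -0.6
covernear -57.3 -0.4
coverL 0.4 27.5
coverR 0.3 -29.4
leaffar 55.1 0.4
bedfar 83.7 -1.6
bednear -86.6 -1.5
bedL 2.0 43.8
bedR 1.8 -46.9
clock: 18.5
eef_pos: [440.8, 6.1, 200.6]
tcp_rot: [-3.142, -0.0, 0.362]
contact_force: [0.8, 0.1, -0.4]
opening: 0.999
grasp_force: 0.0
turn -0.0 shift [-0.0003 -0.      0.1426] dist 0.143 pos [440.8   6.1 200.6] yaw 0.362 tilt [ 0.  0. -1.] open 0.999 t 18.5 q6 1.22
```

View pics/w8.png

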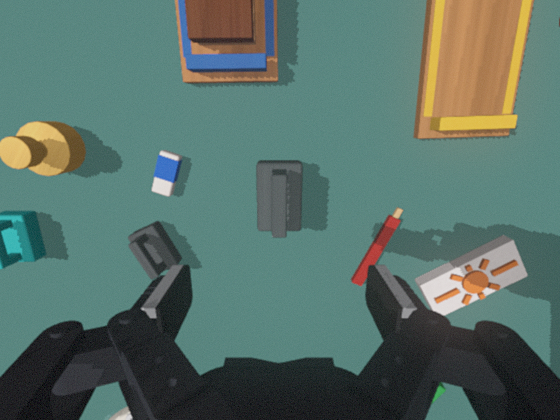

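```bash
python3 -c "
from h import *
c=cam('wrist'); print(ray(c,(279.5,203),58),ray(c,(279.5,195.5),26),ray(c,(15,152),58))"
python3 -m jog '[[[0,0,0],[-0.001,0,0.04],1],[[0,0,0],[0,0,0.04],1],[[0,0,0],[0,0,0.03],1],[[0,0,0],[0,0,0.02],1],[[0,0,0],[0,0,0.01],1],[[0,0,0],[0,0,0],1],[[0,0,0],[0,0,0],1]]'
python3 go.py 440 5.5 58 .362
```

```text
[[444.1191348    6.35949674]] [[443.14520296   5.90234103]] [[406.15532672 234.74000708]]
clock: 19.25
eef_pos: [440.0, 5.7, 61.2]
tcp_rot: [3.141, -0.001, 0.362]
contact_force: [0.5, -0.2, 0.1]
opening: 1.001
grasp_force: 0.0
turn 0.0 shift [-0.0001  0.0002  0.0032] dist 0.003 pos [440.    5.7  61.2] yaw 0.362 tilt [ 0.001  0.    -1.   ] open 1.001 t 19.25 q6 1.22
```

```bash
python3 -m jog '[[[0,0,0],[0.002,0,0.003],1],[[0,0,0],[0,0,0],-1],[[0,0,0],[0,0,0],-1],[[0,0,0],[0,0,0],-1],[[0,0,0],[0,0,0],-1],[[0,0,0],[0,0,0],-1],[[0,0,0],[0,0,0],-1],[[0,0,0],[0,0,0],-1],[[0,0,0],[0,0,0],-1]]' 90
python3 go.py 440 5.5 58 .362
```

```text
clock: 20.15
eef_pos: [441.3, 6.0, 58.1]
tcp_rot: [3.141, -0.0, 0.362]
contact_force: [-1.1, -1.9, 6.5]
opening: 0.15
grasp_force: 87.9
turn -0.0 shift [-0.0014  0.      0.0001] dist 0.001 pos [441.3   6.   58.1] yaw 0.362 tilt [ 0. -0. -1.] open 0.15 t 20.15 q6 1.22
```

```bash
python3 -m jog '[[[0,0,0],[0,0,-0.01],-1],[[0,0,0],[0,0,-0.03],-1],[[0,0,0],[0,0,-0.04],-1],[[0,0,0],[0,0,-0.03],-1],[[0,0,0],[0,0,-0.02],-1],[[0,0,-0.009],[0,0,0],-1],[[0,0,0],[0,0,0],-1],[[0,0,0],[0,0,0],-1]]'
python3 go.py 605 119 106 .371
```

```text
clock: 20.95
eef_pos: [439.9, 6.3, 186.4]
tcp_rot: [-3.141, 0.003, 0.371]
contact_force: [0.4, 0.1, -5.8]
opening: 0.148
grasp_force: 89.0
turn -0.0 shift [ 0.1947 -0.0452  0.0804] dist 0.215 pos [439.9   6.3 186.4] yaw 0.371 tilt [-0.003  0.    -1.   ] open 0.148 t 20.95 q6 1.21
```

```bash
python3 -m jog '[[[0,0,0],[0.015,-0.0035,0],-1],[[0,0,0],[0.03,-0.007,0],-1],[[0,0,0],[0.03,-0.007,0],-1],[[0,0,0],[0.03,-0.007,0],-1],[[0,0,0],[0.03,-0.007,0],-1],[[0,0,0],[0.03,-0.007,0.01],-1],[[0,0,0],[0.02,-0.0045,0.02],-1],[[0,0,0],[0.0097,-0.0022,0.02],-1],[[0,0,0],[0,0,0.01],-1],[[0,0,0],[0,0,0],-1],[[0,0,0],[0,0,0],-1],[[0,0,0],[0,0,0],-1]]'
python3 go.py 605 119 106 .371
```

```text
clock: 22.15
eef_pos: [606.4, 118.7, 128.6]
tcp_rot: [3.141, -0.001, 0.37]
contact_force: [0.5, 0.5, -6.6]
opening: 0.142
grasp_force: 88.8
turn -0.001 shift [-0.0012 -0.0008  0.0226] dist 0.023 pos [606.4 118.7 128.6] yaw 0.37 tilt [ 0.001  0.    -1.   ] open 0.142 t 22.15 q6 1.39
```

```bash
python3 -m jog '[[[0,0,0],[-0.001,-0.001,0.008],-1],[[0,0,0],[0,0,0.006],-1],[[0,0,0],[0,0,0.004],-1],[[0,0,0],[0,0,0.002],-1],[[0,0,0],[0,0,0.001],-1],[[0,0,0],[0,0,0.001],-1],[[0,0,0],[0,0,0],-1]]'
```

```text
clock: 22.85
eef_pos: [605.0, 119.4, 106.2]
tcp_rot: [3.141, -0.0, 0.371]
contact_force: [-1.1, -0.2, -1.4]
opening: 0.144
grasp_force: 89.4
```

```bash
python3 -m jog '[[[0,0,0],[0,0,0.0007],-1],[[0,0,0],[0,0,0],-1],[[0,0,0],[0,0,0],-1]]'
python3 -m jog '[[[0,0,0],[0,0,0],0],[[0,0,0],[0,0,0],0.5],[[0,0,0],[0,0,0],1],[[0,0,0],[0,0,0],1],[[0,0,0],[0,0,0],1],[[0,0,0],[0,0,0],1],[[0,0,0],[0,0,-0.03],1],[[0,0,0],[0,0,-0.05],1],[[0,0,0],[0,0,-0.02],1],[[0,0,0],[0,0,0],1],[[0,0,0],[0,0,0],1]]' 40
python3 go.py 427.7 -237.5 200 -.663; python3 m.py | head -12
```

```text
clock: 23.15
eef_pos: [605.1, 119.4, 106.1]
tcp_rot: [3.141, -0.0, 0.371]
contact_force: [-4.8, -2.0, 5.3]
opening: 0.143
grasp_force: 90.6
clock: 24.25
eef_pos: [604.9, 119.5, 205.1]
tcp_rot: [3.141, -0.0, 0.371]
contact_force: [0.1, 0.4, -0.2]
opening: 1.005
grasp_force: 0.0
turn 1.034 shift [0.0801 0.3904 0.0051] dist 0.399 pos [604.9 119.5 205.1] yaw 0.371 tilt [ 0.  0. -1.] open 1.005 t 24.25 q6 1.39
top [ 371.  -11. 1204.]
leaf None
sun (array([ 427.5, -237.7], dtype=float32), -0.663, [np.float32(54.1), np.float32(112.9)])
cover None
iron None
brass (array([498.1, 147.9], dtype=float32), 0.004, [np.float32(417.2), np.float32(779.9)])
jar (array([ 820.2, -310.6], dtype=float32), -1.39, [np.float32(243.3), np.float32(656.7)])
bb (array([498.9, 148.9], dtype=float32), 0.004, [np.float32(419.7), np.float32(784.5)])
by (array([ 641.2, -112.2], dtype=float32), 0.393, [np.float32(92.8), np.float32(173.4)])
bb stops [37 12] [565.1  64.9] 23.3 0.086
by stops [540 180] [ 662.  -101.4] 95.9 -2.764
scene [ 772. -418.  866.]
```

```bash
python3 -m jog '[[[0,0,0.147],[0,0,0],1],[[0,0,0.147],[0,0,0],1],[[0,0,0.147],[0,0,0],1],[[0,0,0.148],[0,0,0],1],[[0,0,0.148],[0,0,0],1],[[0,0,0.148],[0,0,0],1],[[0,0,0.148],[0,0,0],1]]' >/dev/null
python3 -m jog '[[[0,0,0],[0.004,0.02,0],1],[[0,0,0],[0.008,0.039,0],1],[[0,0,0],[0.008,0.039,0],1],[[0,0,0],[0.008,0.039,0],1],[[0,0,0],[0.008,0.039,0],1],[[0,0,0],[0.008,0.039,0],1],[[0,0,0],[0.008,0.039,0],1],[[0,0,0],[0.008,0.039,0],1],[[0,0,0],[0.008,0.039,0],1],[[0,0,0],[0.008,0.039,0],1],[[0,0,0],[0.004,0.0195,0.005],1],[[0,0,0],[0,0,0],1]]' >/dev/null
python3 -m jog '[[[0,0,0],[0,0,0],1],[[0,0,0],[0,0,0],1]]'
python3 w.py w9 283 165 8; python3 go.py 426.5 -238 30 -.663
```

```text
clock: 26.45
eef_pos: [427.8, -236.9, 199.8]
tcp_rot: [-3.142, 0.001, -0.661]
contact_force: [0.3, 0.2, -0.2]
opening: 0.998
grasp_force: 0.0
(array([ 422.4, -239.1], dtype=float32), -0.664, [np.float32(61.5), np.float32(114.0)])
turn 0.003 shift [-0.0005  0.0019  0.1699] dist 0.17 pos [ 428.1 -236.8  199.9] yaw -0.66 tilt [-0.  0. -1.] open 1.001 t 26.5 q6 1.72
```

```bash
python3 -m jog '[[[0,0,0.003],[-0.0005,0.002,0.04],1],[[0,0,0],[0,0,0.045],1],[[0,0,0],[0,0,0.045],1],[[0,0,0],[0,0,0.025],1],[[0,0,0],[0,0,0.012],1],[[0,0,0],[0,0,0.003],1],[[0,0,0],[0,0,0],1],[[0,0,0],[0,0,0],1]]'
python3 -m jog '[[[0,0,0],[0,0,0],-1],[[0,0,0],[0,0,0],-1],[[0,0,0],[0,0,0],-1],[[0,0,0],[0,0,0],-1],[[0,0,0],[0,0,0],-1],[[0,0,0],[0,0,0],-1]]'
python3 - <<'E'
from h import *
c,im=snap('wrist','w10'); f,H=fg(im); s=r.sense()
k=(H[...,1]<40)&(H[...,2]>140); k|=(H[...,0]<20)&(H[...,1]>100); m=comp(k,(279,190)); v,u=np.nonzero(m[:240]); print(u.min(),u.max(),v.min())
e=ray(c,[[u.min(),v.min()],[u.max(),v.min()]],16); a=s['tcp_rot'][2]; d=e.mean(0)-s['eef_pos'][:2]
print(np.linalg.norm(e[0]-e[1]), d@[np.cos(a),np.sin(a)],d@[-np.sin(a),np.cos(a)],s['eef_pos'],a)
E
```

```text
clock: 27.3
eef_pos: [427.3, -239.3, 31.3]
tcp_rot: [-3.141, -0.002, -0.665]
contact_force: [0.9, -0.2, -0.3]
opening: 1.0
grasp_force: 0.0
clock: 27.9
eef_pos: [426.7, -239.2, 31.1]
tcp_rot: [-3.141, -0.001, -0.665]
contact_force: [-1.9, 1.2, 10.0]
opening: 0.597
grasp_force: 40.0
221 335 173
50.88170456652383 52.503748354245424 0.01811143711067099 [ 426.73620322 -239.20789478   31.06419476] -0.6653407961054798
```

```bash
python3 -m jog '[[[0,0,0],[0,0,-0.015],-1],[[0,0,0],[0,0,-0.04],-1],[[0,0,0],[0,0,-0.05],-1],[[0,0,-0.1325],[0,0,-0.045],-1],[[0,0,-0.1325],[0,0,-0.015],-1],[[0,0,-0.1325],[0,0,0],-1],[[0,0,-0.1325],[0,0,0],-1],[[0,0,-0.1325],[0,0,0],-1],[[0,0,-0.1325],[0,0,0],-1],[[0,0,-0.1325],[0,0,0],-1],[[0,0,-0.1325],[0,0,0],-1],[[0,0,0],[0,0,0],-1]]'
python3 go.py 641.7 -112 43 0.395
```

```text
clock: 29.15
eef_pos: [426.1, -238.9, 195.2]
tcp_rot: [3.142, -0.0, 0.397]
contact_force: [-0.1, -0.3, -0.2]
opening: 0.592
grasp_force: 43.0
turn 0.002 shift [ 0.2478 -0.0341  0.1522] dist 0.293 pos [ 426.1 -238.9  195.2] yaw 0.397 tilt [ 0. -0. -1.] open 0.592 t 29.15 q6 0.66
```

```bash
python3 -m jog '[[[0,0,0.002],[0.02,-0.003,0],-1],[[0,0,0],[0.036,-0.005,0],-1],[[0,0,0],[0.036,-0.005,0],-1],[[0,0,0],[0.036,-0.005,0],-1],[[0,0,0],[0.036,-0.005,0],-1],[[0,0,0],[0.036,-0.005,0],-1],[[0,0,0],[0.03,-0.004,0],-1],[[0,0,0],[0.0178,-0.002,0],-1],[[0,0,0],[0,0,0],-1],[[0,0,0],[0,0,0],-1],[[0,0,0],[0,0,0],-1]]'
python3 go.py 641.7 -112 43 0.395;python3 -c "
from h import *
c,im=snap('wrist','w11')"
```

```text
clock: 30.25
eef_pos: [641.1, -113.1, 194.9]
tcp_rot: [-3.141, 0.001, 0.391]
contact_force: [-0.2, -0.3, -0.6]
opening: 0.593
grasp_force: 43.0
turn -0.004 shift [ 0.001  -0.0008  0.1519] dist 0.152 pos [ 641.1 -113.1  194.9] yaw 0.391 tilt [-0.001 -0.    -1.   ] open 0.593 t 30.25 q6 1.0
```

View pics/w11.png

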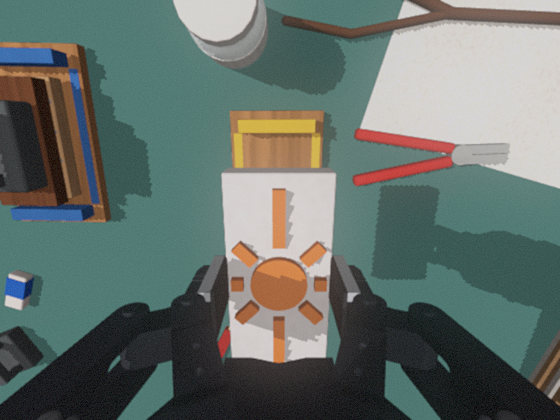

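```bash
python3 -c "
from h import *
c=cam('wrist'); e=ray(c,[[231,111.5],[324,111.5]],12); m=e.mean(0)-85*np.array([np.cos(.394),np.sin(.394)]); print(np.linalg.norm(e[0]-e[1]),m)"
python3 -m jog '[[[0,0,-0.003],[0.001,-0.0005,0.04],-1],[[0,0,0],[0,0,0.04],-1],[[0,0,0],[0,0,0.035],-1],[[0,0,0],[0,0,0.02],-1],[[0,0,0],[0,0,0.008],-1],[[0,0,0],[0,0,0],-1],[[0,0,0],[0,0,0],-1],[[0,0,0],[0,0,0],-1]]'
python3 go.py 641.7 -112 43 0.395
```

```text
88.62558434639406 [ 638.17650976 -113.66941557]
clock: 31.1
eef_pos: [643.9, -112.1, 53.8]
tcp_rot: [3.14, -0.002, 0.396]
contact_force: [-0.5, 0.6, -1.1]
opening: 0.59
grasp_force: 43.0
turn 0.001 shift [-0.002  -0.0009  0.0108] dist 0.011 pos [ 643.9 -112.1   53.8] yaw 0.396 tilt [ 0.003 -0.    -1.   ] open 0.59 t 31.1 q6 1.0
```

```bash
python3 -m jog '[[[0,0,0],[-0.0025,-0.0005,0.005],-1],[[0,0,0],[0,0,0.004],-1],[[0,0,0],[0,0,0.0025],-1],[[0,0,0],[0,0,0],-1],[[0,0,0],[0,0,0],-1]]'
```

```text
clock: 31.6
eef_pos: [640.5, -112.4, 43.1]
tcp_rot: [3.141, -0.0, 0.396]
contact_force: [-9.0, 0.4, 24.8]
opening: 0.595
grasp_force: 45.6
```

```bash
python3 -m jog '[[[0,0,0],[0,0,0],1],[[0,0,0],[0,0,0],1],[[0,0,0],[0,0,0],1],[[0,0,0],[0,0,0],1],[[0,0,0],[0,0,-0.03],1],[[0,0,0],[0,0,-0.05],1],[[0,0,0],[0,0,-0.05],1],[[0,0,0],[0,0,-0.035],1],[[0,0,0],[0,0,0],1],[[0,0,0],[0,0,0],1]]'
python3 go.py 407 235.5 210 .396;python3 -c "
from h import *
c,im=snap('wrist','w12')"
```

```text
clock: 32.6
eef_pos: [640.7, -112.3, 206.2]
tcp_rot: [3.141, -0.001, 0.396]
contact_force: [0.1, -0.0, -0.5]
opening: 0.998
grasp_force: 0.0
turn -0.0 shift [-0.0814 -0.411  -0.0038] dist 0.419 pos [ 640.7 -112.3  206.2] yaw 0.396 tilt [ 0.001 -0.    -1.   ] open 0.998 t 32.6 q6 1.0
```

View pics/w12.png

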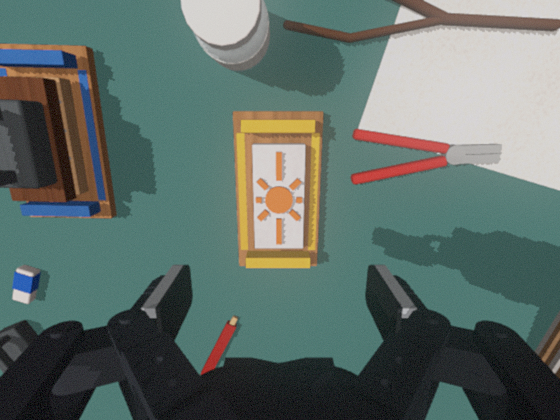

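```bash
python3 -c "
from h import *
c=cam('wrist'); print(ray(c,(279,196),28),ray(c,(280,199.5),32))"
python3 -m jog '[[[0,0,0],[-0.004,-0.02,0],1],[[0,0,0],[-0.0085,-0.043,0],1],[[0,0,0],[-0.0085,-0.043,0],1],[[0,0,0],[-0.0085,-0.043,0],1],[[0,0,0],[-0.0085,-0.043,0],1],[[0,0,0],[-0.0085,-0.043,0],1],[[0,0,0],[-0.0085,-0.043,0],1],[[0,0,0],[-0.0085,-0.043,0],1],[[0,0,0],[-0.0085,-0.043,0],1],[[0,0,0],[-0.0085,-0.043,0],1],[[0,0,0],[-0.001,-0.004,0],1],[[0,0,0],[0,0,0],1]]'
python3 -m jog '[[[0,0,0],[0,0,0],1],[[0,0,0],[0,0,0],1]]' >/dev/null
python3 go.py 407 235.5 58 .396;python3 -c "
from h import *
c,im=snap('wrist','w13')"
```

```text
[[ 640.62954922 -112.30235559]] [[ 638.61685344 -114.22998641]]
clock: 33.85
eef_pos: [405.4, 235.8, 204.2]
tcp_rot: [3.141, 0.003, 0.399]
contact_force: [0.6, 0.4, 0.2]
opening: 1.0
grasp_force: 0.0
turn -0.002 shift [ 0.0002 -0.001   0.1471] dist 0.147 pos [407.2 234.5 205.1] yaw 0.394 tilt [-0.001 -0.001 -1.   ] open 1.001 t 34.05 q6 1.7
```

View pics/w13.png

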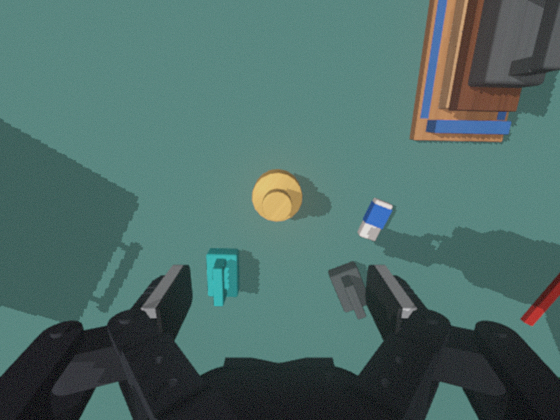

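```bash
python3 -c "
from h import *
c=cam('wrist'); print(ray(c,(277.5,205),58),ray(c,(277,196),26))"
python3 -m jog '[[[0,0,0],[0,-0.001,0.04],1],[[0,0,0],[0,0,0.04],1],[[0,0,0],[0,0,0.035],1],[[0,0,0],[0,0,0.02],1],[[0,0,0],[0,0,0.01],1],[[0,0,0],[0,0,0],1],[[0,0,0],[0,0,0],1],[[0,0,0],[0,0,0],1]]'
```

```text
[[406.64873516 235.1594835 ]] [[406.78031503 235.89001996]]
clock: 34.9
eef_pos: [407.3, 236.8, 61.7]
tcp_rot: [-3.141, -0.002, 0.395]
contact_force: [0.4, 0.6, -0.5]
opening: 1.002
grasp_force: 0.0
```

```bash
python3 -m jog '[[[0,0,0],[0,0.0007,0.005],1],[[0,0,0],[0,0,0],1],[[0,0,0],[0,0,0],-1],[[0,0,0],[0,0,0],-1],[[0,0,0],[0,0,0],-1],[[0,0,0],[0,0,0],-1],[[0,0,0],[0,0,0],-1],[[0,0,0],[0,0,0],-1],[[0,0,0],[0,0,0],-1],[[0,0,0],[0,0,0],-1]]' 100
python3 -m jog '[[[0,0,0],[0,0,-0.005],-1],[[0,0,0],[0,0,-0.02],-1],[[0,0,0],[0,0,-0.03],-1],[[0,0,0],[0,0,-0.04],-1],[[0,0,0],[0,0,-0.03],-1],[[0,0,0],[0,0,-0.02],-1],[[0,0,0],[0,0,0],-1],[[0,0,0],[0,0,0],-1]]'
python3 go.py 640 -113 200 .396
```

```text
clock: 35.9
eef_pos: [406.6, 236.1, 56.0]
tcp_rot: [-3.141, -0.0, 0.396]
contact_force: [-3.0, 0.9, 7.2]
opening: 0.289
grasp_force: 97.7
clock: 36.7
eef_pos: [406.1, 235.5, 199.9]
tcp_rot: [3.141, 0.001, 0.396]
contact_force: [-0.1, 0.2, -6.5]
opening: 0.292
grasp_force: 99.4
turn -0.0 shift [ 8.140e-02  4.117e-01 -1.000e-04] dist 0.42 pos [406.1 235.5 199.9] yaw 0.396 tilt [-0.001 -0.    -1.   ] open 0.292 t 36.7 q6 1.7
```

```bash
python3 -m jog '[[[0,0,0],[0.003,0.015,0],-1],[[0,0,0],[0.006,0.03,0],-1],[[0,0,0],[0.007,0.036,0],-1],[[0,0,0],[0.007,0.036,0],-1],[[0,0,0],[0.007,0.036,0],-1],[[0,0,0],[0.007,0.036,0],-1],[[0,0,0],[0.007,0.036,0],-1],[[0,0,0],[0.007,0.036,0],-1],[[0,0,0],[0.007,0.036,0],-1],[[0,0,0],[0.007,0.036,0],-1],[[0,0,0],[0.007,0.036,0],-1],[[0,0,0],[0.006,0.03,0],-1]]' >/dev/null
python3 -m jog '[[[0,0,0],[0.003,0.013,0],-1],[[0,0,0],[0,0,0.02],-1],[[0,0,0],[0,0,0.03],-1],[[0,0,0],[0,0,0.025],-1],[[0,0,0],[0,0,0.01],-1],[[0,0,0],[0,0,0],-1],[[0,0,0],[0,0,0],-1],[[0,0,0],[0,0,0],-1]]'
python3 go.py 640 -113 88 .396
```

```text
clock: 38.7
eef_pos: [641.2, -113.1, 116.9]
tcp_rot: [3.14, -0.002, 0.396]
contact_force: [0.6, 0.3, -5.8]
opening: 0.292
grasp_force: 99.8
turn -0.0 shift [-0.001  -0.0006  0.0289] dist 0.029 pos [ 641.2 -113.1  116.9] yaw 0.396 tilt [ 0.002 -0.    -1.   ] open 0.292 t 38.7 q6 1.0
```

```bash
python3 -m jog '[[[0,0,0],[-0.001,0,0.01],-1],[[0,0,0],[0,0,0.008],-1],[[0,0,0],[0,0,0.005],-1],[[0,0,0],[0,0,0.003],-1],[[0,0,0],[0,0,0.0015],-1],[[0,0,0],[0,0,0.001],-1],[[0,0,0],[0,0,0.0005],-1],[[0,0,0],[0,0,0],-1],[[0,0,0],[0,0,0],-1]]'
```

```text
clock: 39.6
eef_pos: [639.2, -113.4, 88.1]
tcp_rot: [-3.141, 0.0, 0.396]
contact_force: [-7.2, 2.0, 8.0]
opening: 0.29
grasp_force: 101.3
```

Supported. Release, lift away, and check.

```bash
python3 -m jog '[[[0,0,0],[0,0,0],0],[[0,0,0],[0,0,0],0.5],[[0,0,0],[0,0,0],1],[[0,0,0],[0,0,0],1],[[0,0,0],[0,0,0],1],[[0,0,0],[0,0,0],1],[[0,0,0],[0,0,-0.03],1],[[0,0,0],[0,0,-0.05],1],[[0,0,0],[0,0,-0.05],1],[[0,0,0],[0,0,-0.04],1],[[0,0,0],[0,0,0],1],[[0,0,0],[0,0,0],1]]' 40
python3 -m jog '[[[0,0,0],[-0.02,0,0],1],[[0,0,0],[-0.04,0,0],1],[[0,0,0],[-0.04,0,0],1],[[0,0,0],[-0.04,0,0],1],[[0,0,0],[-0.04,0,0],1],[[0,0,0],[-0.04,0,0],1],[[0,0,0],[-0.03,0,0],1],[[0,0,0],[0,0,0],1],[[0,0,0],[0,0,0],1]]'
python3 -c "
from h import *
c,im=snap('top'); a=cv2.resize(im[100:260,170:390],None,fx=2.5,fy=2.5)
c,im=snap('scene'); b=cv2.resize(im[120:320,220:420],(400,400))
im=np.zeros((600,800,3),np.uint8); im[:400,:400]=b; im2=cv2.resize(a,(400,291)); im[:291,400:]=im2
c,w=snap('wrist'); im[400:,:267]=cv2.resize(w,(267,200)); cv2.imwrite('pics/end.png',im[...,::-1])"
```

```text
clock: 40.8
eef_pos: [639.7, -113.6, 257.6]
tcp_rot: [3.14, -0.002, 0.396]
contact_force: [0.1, 1.0, -0.8]
opening: 0.999
grasp_force: 0.0
clock: 41.7
eef_pos: [407.9, -209.8, 255.5]
tcp_rot: [-3.14, 0.001, 0.394]
contact_force: [0.3, 0.0, 0.2]
opening: 0.997
grasp_force: 0.0
```

View pics/end.png

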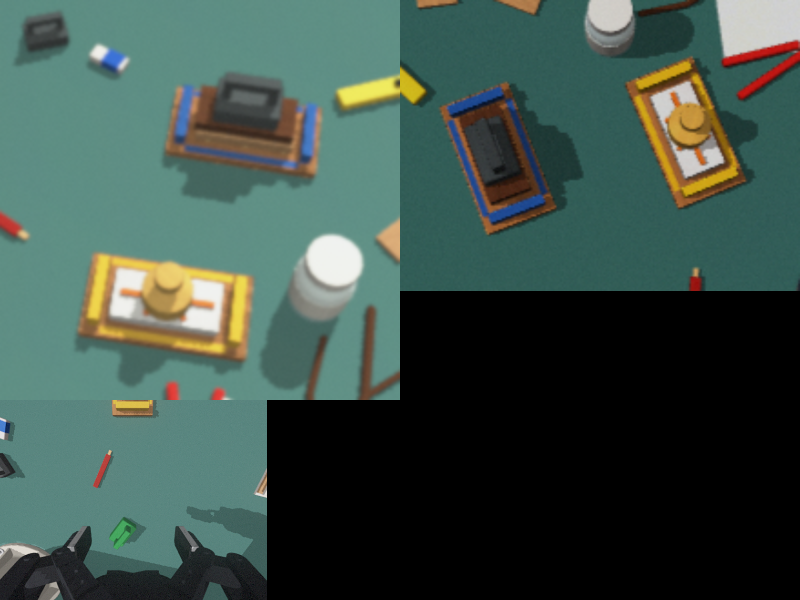

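```bash
python3 - <<'E'
from h import *
c,im=snap('top'); f,H=fg(im)
w=np.zeros(f.shape,bool); w[140:235,185:262]=1
m=comp(w&(H[...,2]<85)&(H[...,1]<70),(224,183)); print('iron',rect(c,m,61))
b=w&((H[...,0]<15)|(H[...,0]>170))&(H[...,2]<110)|(m>0); print('cover',rect(c,comp(b,(224,183)),46))
w2=np.zeros(f.shape,bool); w2[125:220,290:365]=1
s=comp(w2&(((H[...,1]<50)&(H[...,2]>130))),(315,155)); 
for z in(28,): 
    v,u=np.nonzero(w2&(H[...,1]<60)&(H[...,2]>120)); P=ray(c,cv2.boxPoints(cv2.minAreaRect(np.c_[u,v].astype(np.float32))),z); print('sun',P.mean(0))
print(r.sense()['contact_force'])
E
```

```text
iron (array([607.3, 119.7], dtype=float32), 0.379, [np.float32(45.7), np.float32(78.7)])
cover (array([604. , 114.2], dtype=float32), 0.372, [np.float32(60.9), np.float32(123.1)])
sun [ 668.02193245 -149.04268256]
[-1.16217734  0.11176908 -0.0593788 ]
```

```bash
python3 -c "
from rig import r
print(r.sign_off())"
```

```text
the job is handed in; nothing more can be done
None
```

I set both presses and handed the job in at about 42 s. The blue bed holds the leaf relief, cover board and iron weight, and the yellow bed holds the sun relief and brass weight. The wrist views put the boards within about 2 mm of centre, the weights were set down gently and released, and the jar is still standing. Sign-off gave no verdict, and my last measurements of the cover and the sun relief were unreliable, so those two rest on the earlier views.

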